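# Inlay and clamp a carved panel

## Robot

A 6-joint arm with a two-finger parallel gripper is mounted at the origin on the work surface. World frame = base frame: x ahead of the robot, y to its left, z up, the work surface at z = 0. Lengths are in m, angles in rad, forces in N, time in s.
With the tool pointing down it reaches from about 0.375 to 0.9 m from the base axis. Payload 3.1 kg.
Tool frame: the origin (TCP) lies at the very end of the fingers, on their centre line; the grasp point (between the pads) lies 19 mm behind it; z points along the fingers, y is the line along which they close (so a half turn about z gives the same grasp; the last joint's range is limited). The gripper opens to 85 mm and grips with 20 to 120 N. Pads are 22 mm wide; open, the fingers measure 114 mm over their backs; the gripper's body (76 mm by 85 mm) begins 54 mm behind the grasp point. The pads swing forward as they close: fully open they stand 13 mm farther back than shut.
Start: joints at [-1.337, 0.527, 1.433, -0, 1.181, -0.178], TCP at [0.251, -0.572, 0.231] pointing down, gripper open.
Joint ranges: [-3.08, 3.08], [-0.75, 2.2], [0.22, 2.44], [-1.43, 4.57], [0, 2.65], [-2.85, 2.85]. Speed limits (rad/s): [2.79, 2.79, 3.14, 3.14, 3.14, 3.14].

## Interface

Orientations are given as a 3x3 rotation matrix whose columns are the frame's x, y, z axes.
In Python, from cell import r gives the robot as it stands. Calls block until the motion is done:
- r.reach(position, orientation): joint-space move of the TCP to a pose.
- r.move_linear(position, rotation=None, max_speed=0.15): straight line of the TCP; rotation=None keeps the orientation; max_speed is the mean speed in m/s.
- r.goto_joints(angles): joint-space move.
- r.gripper_to(opening): finger opening in m; the grip force is fixed at half the most; returns when the fingers have stopped.
- r.wait(seconds).
- r.ik(position, orientation): joint angles nearest the present ones, or None.
- r.grab_frame(name): name is "scene" or "top" or "wrist"; returns the picture (384x512x3 uint8, blue, green, red); there is no depth.
- r.calibration(name): a dict with "fx", "fy", "cx", "cy" (pixels), "distortion" ([k1, k2, p1, p2, k3] as OpenCV has them; the pictures are not rectified), "pose" (4x4, takes a point from camera to world coordinates). Camera axes: x right, y down, z forward; pixel columns grow to the right and rows downward; lengths in m; the calibration is good to about 2 mm. A picture is of the moment at which its call begins: read the wrist's pose just before it. calibration takes no time and is no camera call; for the wrist camera it gives the pose at the moment of the call.
A pose or a line that the arm cannot do raises r.IKError and nothing moves.
- r.close_job(): hands the job in; it is judged then, once.
Readings, each from a call of its own:
- r.read_clock(): time.
- r.read_joints(): joint angles.
- r.read_qd(): joint speeds.
- r.read_tau(): joint torques, N m.
- r.read_tcp_pos(): TCP position.
- r.read_tool_rot(): TCP orientation.
- r.read_wrist_force(): force on the tool from outside, world axes, zero at the start.
- r.read_ft_torque(): the same for the moment, N m.
- r.read_opening(): finger opening in m.
- r.read_grip_force(): force on a finger pad.
Only numpy, scipy, OpenCV 4.12 (cv2) and the standard library are available. Lean on these libraries where they do the work, as an engineer would, in place of code of your own. Each camera call takes 0.05 s, during which the arm holds its last target. There are 200 camera calls.

## Task

Get the carved panel ready for glueing: set every dark inlay disc fully home, lying flat, in a round pocket of the panel, one to a pocket, and hang all three hold-down brackets on the slotted posts, one on each, hooks through the slots and pushed down until the catch snaps over and the foot stands on the panel. Let go of everything at the end and leave the hammer, chisel and offcut where they are.

Things in the scene. Friction and masses are not known exactly. Their poses are not given: they have to be found in the camera images.
- jig: Fixture fixed to the bench, place and yaw vary: plywood base (x -110 to 140, y +-135 mm, 12 mm thick) with a light carved wooden panel (x -100 to 90, y +-130 mm, flat top 32 mm above the bench) and behind it three slotted steel posts at y -90, 0 and 90 mm. Origin on the bench under the panel's middle; x from the robot's side towards the posts, z up.
- pocket0 (a point): Floor centre of a round pocket in the panel: 43 mm across, 5 mm deep, with a darker floor 27 mm above the bench, axes as the jig's. The five pockets lie in a row, 48 mm apart; this one at jig x -50, y -96 mm. Any disc fits any pocket.
- pocket1 (a point): Floor centre of a round pocket in the panel: 43 mm across, 5 mm deep, with a darker floor 27 mm above the bench, axes as the jig's. The five pockets lie in a row, 48 mm apart; this one at jig x -50, y -48 mm. Any disc fits any pocket.
- pocket2 (a point): Floor centre of a round pocket in the panel: 43 mm across, 5 mm deep, with a darker floor 27 mm above the bench, axes as the jig's. The five pockets lie in a row, 48 mm apart; this one at jig x -50, y 0 mm. Any disc fits any pocket.
- pocket3 (a point): Floor centre of a round pocket in the panel: 43 mm across, 5 mm deep, with a darker floor 27 mm above the bench, axes as the jig's. The five pockets lie in a row, 48 mm apart; this one at jig x -50, y 48 mm. Any disc fits any pocket.
- pocket4 (a point): Floor centre of a round pocket in the panel: 43 mm across, 5 mm deep, with a darker floor 27 mm above the bench, axes as the jig's. The five pockets lie in a row, 48 mm apart; this one at jig x -50, y 96 mm. Any disc fits any pocket.
- seat0 (a point): Where a fully home bracket's origin and axes come on the post at jig y -90 mm: on the post's front face (jig x 105 mm), mid-width, at the height of the panel's top; axes as the jig's. The post is 44 mm wide, hollow, its top 132 mm above the bench. Its 4 mm thick face has two upright slots: y +-7 mm, z 20.5 to 44.5 and 58.5 to 82.5 mm seen from this point.
- seat1 (a point): The same on the middle post, alike, at jig y 0. On every post the bracket's hooks pass through the slots, moving along +x, while the bracket is held 10.5 to 16.5 mm above its home height; it then goes straight down to home.
- seat2 (a point): The same on the third post, alike, at jig y +90 mm.
- catch0 (a joint): Spring catch in post 0 behind the foot of the lower slot, in m: 0 = sprung forward, 0.006 = pushed back. A bracket let go unlocked hangs on it, about 10 mm above home; pushed down with about 5 to 10 N it shoves the catch back 1 to 2 mm, and the catch springs forward to 0 over the hook's bead some mm before the bracket reaches its stop. Also 0 with no bracket there.
- catch1 (a joint): The same catch inside post 1.
- catch2 (a joint): The same catch inside post 2.
- disc0: Loose dark wooden inlay disc, 40 mm across, 10 mm thick, about 20 g, light rosette on top. Origin at the centre of its underside, z up. Starts flat on the bench on another cardboard sheet (sheets: 1 mm, nothing catches on them; left or right of the jig); three to five of the five discs are present. In a pocket it stands 5 mm above the panel.
- disc1: Loose dark wooden inlay disc, 40 mm across, 10 mm thick, about 20 g, light rosette on top. Origin at the centre of its underside, z up. Starts flat on the bench on another cardboard sheet (sheets: 1 mm, nothing catches on them; left or right of the jig); three to five of the five discs are present. In a pocket it stands 5 mm above the panel.
- disc2: Loose dark wooden inlay disc, 40 mm across, 10 mm thick, about 20 g, light rosette on top. Origin at the centre of its underside, z up. Starts flat on the bench on another cardboard sheet (sheets: 1 mm, nothing catches on them; left or right of the jig); three to five of the five discs are present. In a pocket it stands 5 mm above the panel.
- disc3: Loose dark wooden inlay disc, 40 mm across, 10 mm thick, about 20 g, light rosette on top. Origin at the centre of its underside, z up. Starts flat on the bench on another cardboard sheet (sheets: 1 mm, nothing catches on them; left or right of the jig); three to five of the five discs are present. In a pocket it stands 5 mm above the panel.
- disc4: Loose dark wooden inlay disc, 40 mm across, 10 mm thick, about 20 g, light rosette on top. Origin at the centre of its underside, z up. Starts flat on the bench on another cardboard sheet (sheets: 1 mm, nothing catches on them; left or right of the jig); three to five of the five discs are present. In a pocket it stands 5 mm above the panel.
- bracket0: Loose dark steel hold-down bracket, about 250 g, like a bridge, standing on the bench on a cardboard sheet; the three are alike and fit any post. Origin at the bottom of the back plate (6 x 36 x 84 mm, x -6 to 0) on its rear face, mid-width; x out of the rear face, towards the post when hung; z up. Foot: pad 30 mm across, stem 14 mm, at x -85 mm, bottom at z 0 like the plate's.
- bracket1: Like bracket0. Arm of every bracket: level bar 14 mm wide (y), x -92 to -6, z 56 to 74 mm, free above and at both sides; pinch it from above about x -42, z 63 mm, near the centre of mass.
- bracket2: Like bracket0. Hooks of every bracket: two, 9 mm wide, on the rear face; necks x 0 to 9 mm, 6 mm high, undersides at z 22 and 60 mm; from each hangs a lip 12 mm long, x 5 to 9 mm (5 mm gap to the plate). The lower lip ends at z 10 mm in a round 6 mm bead reaching x 12 mm.
- hammer: Bystander: hammer lying beyond the work, at one side. Leave alone.
- chisel: Bystander: carving chisel, about 23 cm long, lying beyond the work. Leave alone.
- offcut: Bystander: light wooden offcut 50 x 130 x 22 mm behind the jig. Leave alone.

How it is judged:
By the outcome, as a careful person would: the job done as asked, in the order asked, and still so for the second after the job is handed in, with the robot touching nothing.
Of disc0, disc1, disc2, disc3, disc4 only 3 to 5 are there at a start; the rules pass over those that are not, and their reading is None.
At some moment in a run one of disc0, disc1, disc2, disc3, disc4 may be knocked a few centimetres aside while the robot is not near it.
It also fails if it takes over 210 s, if anything falls off the work surface, if the arm or the gripper's body presses on something with over 40 N, if the wrist force passes 120 N, or if a joint passes its speed limit or range.

## Working session

There is one attempt and no reset: what is moved stays moved. The work goes in short steps, each a Python script; the robot and the scene stay as the last script left them, time stands still between calls to the robot, and variables do not carry over. Pictures are saved under pics/ and viewed, at most 14 in all, crops included, and the job is handed in when it is done.

```bash
ls; mkdir -p pics; python3 - <<'E'
from cell import r
import cv2,numpy as np
for n in ("scene","top"):
    cv2.imwrite(f"pics/{n}0.png",cv2.resize(r.grab_frame(n),(800,600),interpolation=cv2.INTER_CUBIC))
    c=r.calibration(n);print(n,{k:np.round(v,3).tolist() for k,v in c.items()})
c=r.calibration("wrist");print(np.round(c["pose"],3).tolist(),c["fx"],c["distortion"])
E
```

```text
cell.py
pics
scene {'fx': 420.895, 'fy': 420.895, 'cx': 248.547, 'cy': 191.127, 'distortion': [-0.146, 0.0, 0.0, 0.0, 0.0], 'pose': [[0.348, 0.744, -0.57, 1.187], [0.937, -0.268, 0.222, -0.245], [0.012, -0.612, -0.791, 0.932], [0.0, 0.0, 0.0, 1.0]]}
top {'fx': 457.49, 'fy': 457.49, 'cx': 246.833, 'cy': 193.001, 'distortion': [0.046, 0.0, 0.0, 0.0, 0.0], 'pose': [[-0.022, -0.997, 0.077, 0.48], [-1.0, 0.023, 0.013, -0.006], [-0.015, -0.077, -0.997, 1.222], [0.0, 0.0, 0.0, 1.0]]}
[[0.401, -0.869, -0.291, 0.325], [-0.916, -0.381, -0.125, -0.539], [-0.002, 0.317, -0.948, 0.372], [0.0, 0.0, 0.0, 1.0]] 304.84738769398956 [-0.00398695  0.          0.          0.          0.        ]
```

View pics/top0.png

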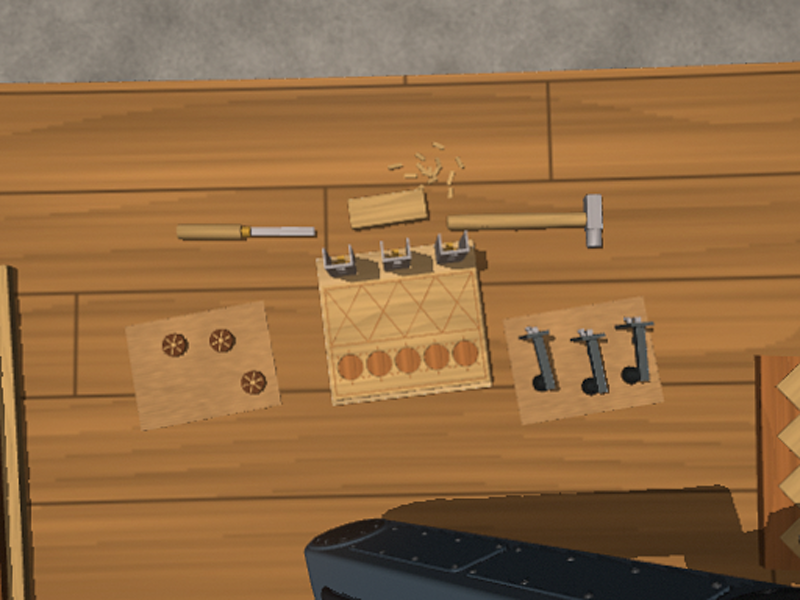

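View pics/scene0.png

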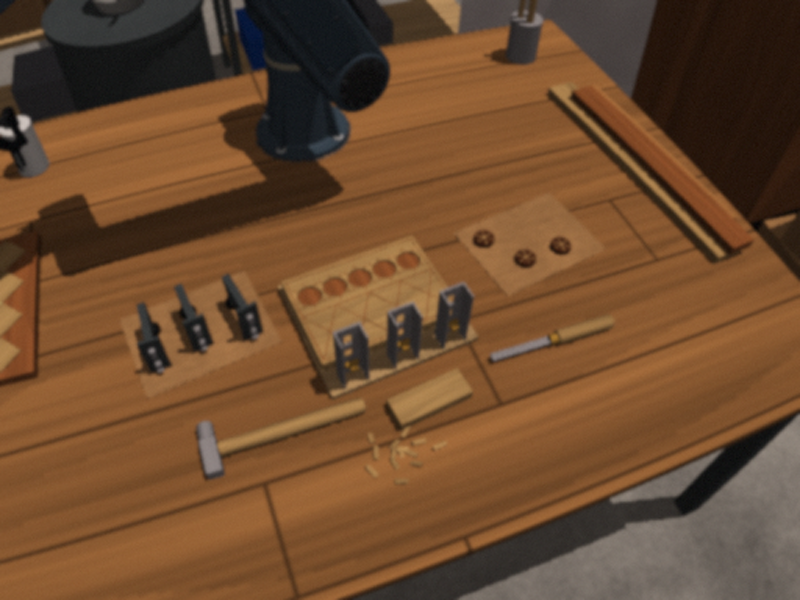

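The top view shows three discs left at (175,345), (222,341) and (254,383). The pockets run (350,367) to (465,352), the posts are at (340,258), (396,254) and (452,248), and three brackets stand right at about (540,360), (592,365) and (637,350). Next I'll take wrist views of each cluster from two places.

```bash
cat > h.py <<'E'
from cell import r
import cv2, numpy as np
from scipy.optimize import least_squares
def cam(n): 
    c=r.calibration(n); return dict(K=np.array([[c["fx"],0,c["cx"]],[0,c["fy"],c["cy"]],[0,0,1]]),D=np.array(c["distortion"],float),T=np.array(c["pose"]))
def ray(c,px):
    p=cv2.undistortPoints(np.array(px,float).reshape(-1,1,2),c["K"],c["D"]).reshape(-1,2)
    return (c["T"][:3,:3]@np.c_[p,np.ones(len(p))].T).T
def onz(c,px,z):
    d=ray(c,px);o=c["T"][:3,3]; return o+d*((z-o[2])/d[:,2])[:,None]
def proj(c,P):
    R=c["T"][:3,:3].T; return cv2.projectPoints(np.array(P,float).reshape(-1,3),cv2.Rodrigues(R)[0],-R@c["T"][:3,3],c["K"],c["D"])[0].reshape(-1,2)
def tri(cs,pxs):
    A=np.zeros((3,3));b=np.zeros(3);L=[]
    for c,p in zip(cs,pxs):
        d=ray(c,p)[0];d/=np.linalg.norm(d);M=np.eye(3)-np.outer(d,d);A+=M;b+=M@c["T"][:3,3];L.append((M,c["T"][:3,3]))
    x=np.linalg.solve(A,b); return x,max(np.linalg.norm(M@(x-o)) for M,o in L)
def down(yaw):  # tool x axis at angle yaw in the world, z down
    c,s=np.cos(yaw),np.sin(yaw); return np.array([[c,s,0],[s,-c,0],[0,0,-1.]])
def snap(tag):
    c=cam("wrist"); im=r.grab_frame("wrist"); np.savez(f"pics/{tag}.npz",im=im,**c); return c,im
def load(tag):
    f=np.load(f"pics/{tag}.npz"); return dict(K=f["K"],D=f["D"],T=f["T"]),f["im"]
E
python3 - <<'E'
from h import *
c=cam("top");s=.64
f=lambda L,z:np.round(onz(c,np.array(L)*s,z),3)[:,:2].tolist()
print("discs",f([(175,345),(222,341),(254,383)],.011));print("pockets",f([(350,367),(379,363),(408,359),(437,356),(465,352)],.027))
print("pads",f([(541,383),(592,387),(630,376)],.01),"hooks",f([(535,333),(588,336),(633,324)],.07)); print("posts",f([(340,258),(396,254),(452,248)],.13))
print(np.round(r.read_tool_rot(),2).tolist())
for n,p in dict(d=(.5,.3),j=(.5,-.0),b=(.5,-.3)).items():
  for dx in (-.08,.08):
    print(n,[ (round(y,2), r.ik([p[0]+dx,p[1],.25],down(y)) is not None) for y in (0,np.pi/2,-np.pi/2,np.pi)])
E
```

```text
discs [[0.508, 0.369], [0.513, 0.289], [0.441, 0.236]]
pockets [[0.465, 0.072], [0.47, 0.024], [0.476, -0.025], [0.48, -0.073], [0.485, -0.12]]
pads [[0.431, -0.247], [0.423, -0.331], [0.44, -0.395]] hooks [[0.513, -0.229], [0.506, -0.312], [0.524, -0.384]]
posts [[0.633, 0.078], [0.638, -0.009], [0.645, -0.095]]
[[0.92, 0.4, -0.0], [0.4, -0.92, 0.0], [0.0, -0.0, -1.0]]
d [(0, True), (1.57, True), (-1.57, True), (3.14, True)]
d [(0, True), (1.57, True), (-1.57, True), (3.14, True)]
j [(0, True), (1.57, True), (-1.57, False), (3.14, True)]
j [(0, True), (1.57, True), (-1.57, False), (3.14, True)]
b [(0, True), (1.57, True), (-1.57, True), (3.14, True)]
b [(0, True), (1.57, True), (-1.57, True), (3.14, True)]
```

```bash
python3 - <<'E'
from h import *
ims={}
for t,p in dict(b1=(.5,-.38),b2=(.5,-.24),j1=(.57,-.1),j2=(.57,.06),d1=(.52,.22),d2=(.52,.36)).items():
    r.reach([*p,.25],down(0)); r.wait(.2); ims[t]=snap(t)[1]
rs=lambda t:cv2.resize(ims[t],(400,300),interpolation=cv2.INTER_AREA)
cv2.imwrite("pics/m1.png",np.vstack([np.hstack([rs("b1"),rs("j1")]),np.hstack([rs("j2"),rs("d1")])]))
cv2.imwrite("pics/b2.png",cv2.resize(ims["b2"],(800,600)))
print(r.read_clock())
E
```

```text
6.1
```

View pics/m1.png

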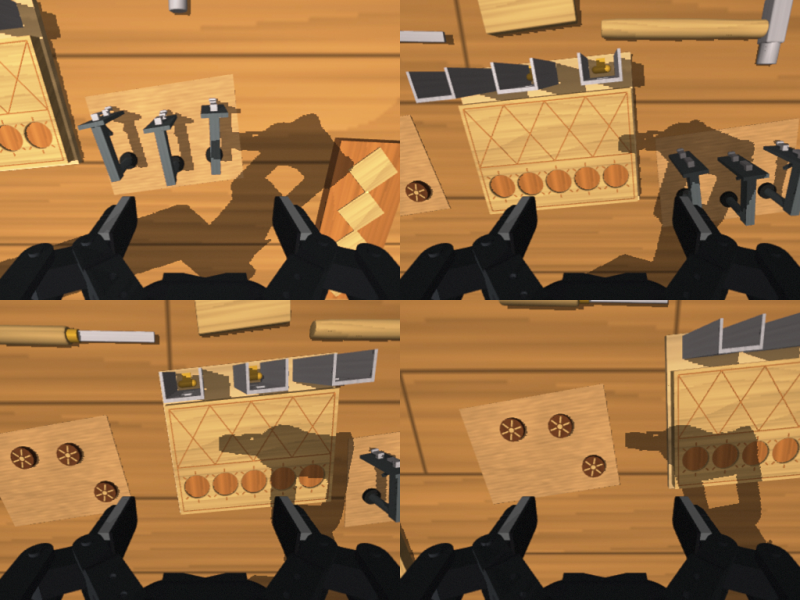

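View pics/b2.png

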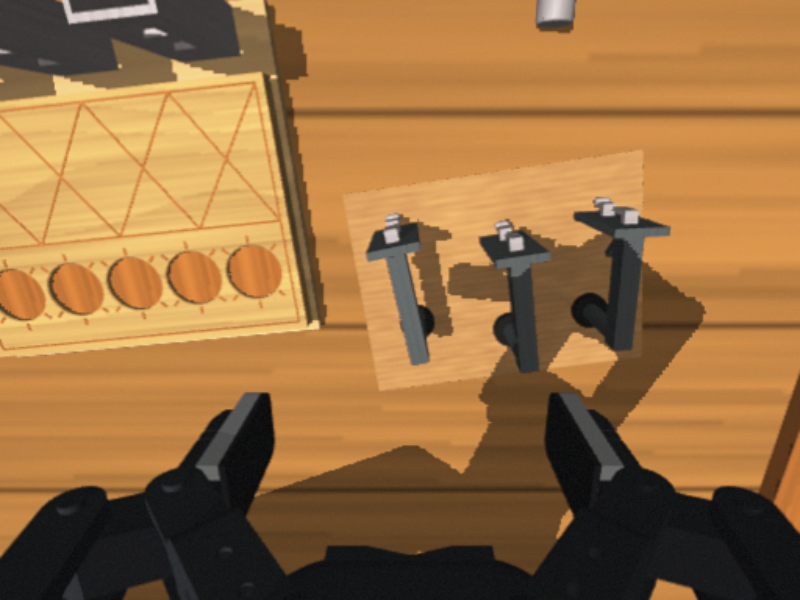

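The wrist pictures are clear. Montage tile j1 shows pockets (500,187) to (615,175) and discs in d1 at (512,429), (561,426) and (594,466). b2 shows bracket plate tops at (393,240), (513,247) and (622,222). Next is segmentation and triangulation.

```bash
cat > seg.py <<'E'
from h import *
def blobs(im,c,guess,zc,lo,hi,rad):
    """centres (px) of colour blobs near the guessed world points"""
    hsv=cv2.cvtColor(cv2.resize(im,None,fx=4,fy=4,interpolation=cv2.INTER_CUBIC),cv2.COLOR_BGR2HSV)
    m=cv2.inRange(hsv,np.array(lo),np.array(hi)); out=[]
    for g in guess:
        u=proj(c,[[g[0],g[1],zc]])[0]; s=np.linalg.norm(proj(c,[[g[0],g[1]+rad,zc]])[0]-u)
        w=np.zeros_like(m); cv2.circle(w,tuple(int(round(4*x+1.5)) for x in u),int(4*s*1.35),255,-1); q=cv2.morphologyEx(m&w,cv2.MORPH_OPEN,np.ones((9,9)))
        ks=cv2.findContours(q,cv2.RETR_EXTERNAL,cv2.CHAIN_APPROX_NONE)[0]
        if not ks: out.append((None,0)); continue
        k=cv2.convexHull(max(ks,key=cv2.contourArea)); e=cv2.fitEllipse(k)
        out.append((( np.array(e[0])-1.5)/4, (e[1][0]/8/s,e[1][1]/8/s)))
    return out
E
python3 - <<'E'
from seg import *
D=[(.508,.369),(.513,.289),(.441,.236)]
for t in("d1","d2","j1","b1"):
    c,im=load(t); hsv=cv2.cvtColor(im,cv2.COLOR_BGR2HSV)
    def s(P,n): 
        u=np.round(proj(c,[P])[0]).astype(int)
        if 2<u[0]<510 and 2<u[1]<380: print(t,n,u,np.median(hsv[u[1]-2:u[1]+3,u[0]-2:u[0]+3].reshape(-1,3),0))
    s((D[2][0]+.012,D[2][1]+.005,.011),"disc");s((D[1][0]+.012,D[1][1]+.005,.011),"disc"); s((.47,.30,.001),"sheet")
    s((.485,-.12,.027),"pocket0");s((.476,-.025,.027),"pocket2");s((.5,-.1,.032),"panel");s((.465,-.24,.074),"arm")
E
```

```text
d1 disc [245 208] [ 12. 179. 111.]
d1 disc [202 155] [ 11. 178. 110.]
d1 sheet [202 193] [ 16. 143. 203.]
d1 pocket2 [454 195] [ 13. 179.  90.]
d2 disc [350 207] [ 12. 173.  57.]
d2 disc [313 154] [ 12. 176. 114.]
d2 sheet [306 193] [ 15. 143. 207.]
j1 disc [ 17 241] [ 12. 173. 116.]
j1 pocket0 [276 224] [ 13. 182. 193.]
j1 pocket2 [204 230] [ 13. 183. 193.]
j1 panel [261 215] [ 16. 148. 203.]
j1 arm [379 256] [80. 13. 97.]
b1 pocket0 [ 51 172] [ 13. 180. 220.]
b1 panel [ 29 161] [ 17. 139. 230.]
b1 arm [135 200] [ 84.  13. 118.]
```

```bash
python3 - <<'E'
from seg import *
D=[(.508,.369),(.513,.289),(.441,.236)];P=[(.485,-.12),(.48,-.073),(.476,-.025),(.47,.024),(.465,.072)]
def go(G,tags,z,lo,hi,rad):
    res=[];cs=[load(t) for t in tags]
    bl=[blobs(im,c,G,z,lo,hi,rad) for c,im in cs]
    for i in range(len(G)):
        x,e=tri([c for c,_ in cs],[b[i][0] for b in bl]); res.append(x)
        print(np.round(x*1e3,1),"err",round(e*1e3,2),[np.round(b[i][1],2).tolist() for b in bl],[np.round(onz(c,b[i][0],z)[0][:2]*1e3,1).tolist() for (c,_),b in zip(cs,bl)])
    return np.array(res)
d=go(D,("d1","d2"),.006,(8,155,20),(15,255,150),.02)
p=go(P,("j1","j2"),.0295,(9,168,30),(14,255,255),.0215)
v=p[4]-p[0];print("yaw",np.arctan2(-v[0],v[1]),np.linalg.norm(v[:2]))
np.savez("est.npz",d=d,p=p)
E
```

```text
[516.7 370.5  10.8] err 5.32 [[0.98, 1.04], [0.42, 0.79]] [[510.1, 372.4], [521.2, 371.0]]
[517.8 291.4 -13.3] err 0.38 [[0.63, 1.03], [0.64, 1.0]] [[521.4, 287.9], [522.1, 294.6]]
[440.7 240.8 -15.6] err 2.26 [[0.84, 0.97], [0.47, 0.84]] [[446.9, 239.5], [451.5, 247.3]]
[ 484.8 -119.2   28.2] err 0.1 [[0.86, 0.96], [0.81, 0.99]] [[485.5, -119.2], [485.3, -118.6]]
[480.5 -71.4  28.8] err 0.02 [[0.85, 0.96], [0.82, 0.96]] [[480.8, -71.4], [480.8, -71.1]]
[475.6 -23.6  28.8] err 0.03 [[0.84, 0.97], [0.84, 0.97]] [[476.0, -23.7], [475.9, -23.4]]
[471.   24.1  28.7] err 0.01 [[0.82, 0.98], [0.85, 0.96]] [[471.3, 23.9], [471.4, 24.2]]
[466.2  71.9  28.7] err 0.01 [[0.8, 1.0], [0.84, 0.96]] [[466.6, 71.6], [466.6, 71.9]]
yaw 0.0967730013972149 0.1920685041163534
```

```bash
sed -i 's/q=cv2.morphologyEx(m&w,cv2.MORPH_OPEN/q=cv2.morphologyEx(m\&w,OP/; s/^def blobs/OP=cv2.MORPH_OPEN\ndef blobs/; s/np.ones((9,9))/np.ones((KS,KS))/; s/^OP=.*/&; KS=9/' seg.py
cat > fit.py <<'E'
from seg import *
from scipy.optimize import minimize
def box(x0,x1,y0,y1,z0,z1): return np.array([[x,y,z] for x in(x0,x1) for y in(y0,y1) for z in(z0,z1)])
def cyl(x,r_,z0,z1): 
    a=np.arange(24)*np.pi/12; return np.vstack([np.c_[x+r_*np.cos(a),r_*np.sin(a),np.full(24,z)] for z in(z0,z1)])
PARTS=[b*1e-3 for b in (box(-6,0,-18,18,0,84),box(-92,-6,-7,7,56,74),cyl(-85,15,0,8),cyl(-85,7,0,56))]
def steel(im):
    h=cv2.cvtColor(im,cv2.COLOR_BGR2HSV); return ((h[...,1]<95)&(h[...,2]<150)).astype(np.uint8)
def sil(c,q,S=2):
    m=np.zeros((384*S,512*S),np.uint8);cs,sn=np.cos(q[2]),np.sin(q[2]);R=np.array([[cs,-sn,0],[sn,cs,0],[0,0,1]])
    for P in PARTS:
        u=proj(c,P@R.T+np.array([q[0],q[1],q[3]])); cv2.fillConvexPoly(m,cv2.convexHull(np.round((u*S+.5*S-.5)*16).astype(np.int32)),1,shift=4)
    return m
def fit(views,q0):
    V=[]
    for c,im in views:
        u=proj(c,[[q0[0]-.045*np.cos(q0[2]),q0[1]-.045*np.sin(q0[2]),.04]])[0]
        m=cv2.resize(steel(im)*255,None,fx=2,fy=2,interpolation=cv2.INTER_LINEAR)>127
        near=cv2.dilate(sil(c,q0),np.ones((31,31)))>0   # ignore everything farther off
        V.append((c,m&near,near))
    def cost(q):
        n=d=0
        for c,m,near in V:
            s=sil(c,q)>0; n+=np.sum(s&m);d+=np.sum(s|m)
        return 1-n/d
    best=minimize(cost,q0,method="Nelder-Mead",options=dict(initial_simplex=np.array(q0)+np.vstack([np.zeros(4),np.diag([.008,.008,.15,.006])]),xatol=1e-5,fatol=1e-5))
    return best.x,best.fun
E
python3 - <<'E'
import seg; seg.OP=cv2_close=3; seg.KS=25
from fit import *
D=[(.508,.369),(.513,.289),(.441,.236)]
cs=[load(t) for t in("d1","d2")]; bl=[blobs(im,c,D,.006,(8,160,20),(15,255,150),.02) for c,im in cs]
d=[]
for i in range(3):
    x,e=tri([c for c,_ in cs],[b[i][0] for b in bl]);d.append(x);print(np.round(x*1e3,1),round(e*1e3,2),[np.round(b[i][1],2).tolist() for b in bl],[np.round(onz(c,b[i][0],.006)[0][:2]*1e3,1).tolist() for (c,_),b in zip(cs,bl)])
V=[load(t) for t in("b1","b2")]; b=[]
for h,p in(((.513,-.229),(.431,-.247)),((.506,-.312),(.423,-.331)),((.524,-.384),(.440,-.395))):
    y=np.arctan2(h[1]-p[1],h[0]-p[0]); q,f=fit(V,[p[0]+.085*np.cos(y),p[1]+.085*np.sin(y),y,.001]); b.append(q);print(np.round(q*1e3,1),round(f,3))
    print("  single views",[np.round(fit([v],q)[0]*1e3,1).tolist() for v in V])
e=dict(np.load("est.npz"));e.update(d=d,b=b);np.savez("est.npz",**e)
c,im=V[1];o=cv2.resize(im,None,fx=2,fy=2)
for q in b:
    k=cv2.findContours(sil(c,q),0,1)[0];cv2.drawContours(o,k,-1,(0,255,0),1)
o2=cv2.resize(cs[0][1],None,fx=2,fy=2)
for x,_ in bl[0]: cv2.circle(o2,tuple(int(2*t) for t in x),4,(255,255,0),1)
for k in [cv2.inRange(cv2.cvtColor(o2,cv2.COLOR_BGR2HSV),np.array((8,160,20)),np.array((15,255,150)))]: o2[k>0]//=2;o2[k>0]+=np.array([120,0,0],np.uint8)
cv2.imwrite("pics/o1.png",np.hstack([o[200:600,400:800],o2[200:600,130:530]]))
E
```

```text
Traceback (most recent call last):
  File "seg.py", line 3
    def blobs(im,c,guess,zc,lo,hi,rad):; KS=9
                                       ^
SyntaxError: invalid syntax
```

```bash
sed -i 's/^OP=.*/OP=cv2.MORPH_OPEN; KS=9/; s/^def blobs.*/def blobs(im,c,guess,zc,lo,hi,rad):/' seg.py; head -5 seg.py
cat > a.py <<'E'
import seg; seg.OP=3; seg.KS=25
from fit import *
D=[(.508,.369),(.513,.289),(.441,.236)]
cs=[load(t) for t in("d1","d2")]; bl=[blobs(im,c,D,.006,(8,160,20),(15,255,150),.02) for c,im in cs]
d=[]
for i in range(3):
    x,e=tri([c for c,_ in cs],[b[i][0] for b in bl]);d.append(x);print(np.round(x*1e3,1),round(e*1e3,2),[np.round(b[i][1],2).tolist() for b in bl],[np.round(onz(c,b[i][0],.006)[0][:2]*1e3,1).tolist() for (c,_),b in zip(cs,bl)])
V=[load(t) for t in("b1","b2")]; b=[]
for h,p in(((.513,-.229),(.431,-.247)),((.506,-.312),(.423,-.331)),((.524,-.384),(.440,-.395))):
    y=np.arctan2(h[1]-p[1],h[0]-p[0]); q,f=fit(V,[p[0]+.085*np.cos(y),p[1]+.085*np.sin(y),y,.001]); b.append(q);print(np.round(q*1e3,1),round(f,3))
    print("  single views",[np.round(fit([v],q)[0]*1e3,1).tolist() for v in V])
e=dict(np.load("est.npz"));e.update(d=d,b=b);np.savez("est.npz",**e)
c,im=V[1];o=cv2.resize(im,None,fx=2,fy=2)
for q in b:
    k=cv2.findContours(sil(c,q),0,1)[0];cv2.drawContours(o,k,-1,(0,255,0),1)
o2=cv2.resize(cs[0][1],None,fx=2,fy=2)
for x,_ in bl[0]: cv2.circle(o2,tuple(int(2*t) for t in x),4,(255,255,0),1)
k=cv2.inRange(cv2.cvtColor(o2,cv2.COLOR_BGR2HSV),np.array((8,160,20)),np.array((15,255,150))); o2[k>0]//=2;o2[k>0]+=np.array([120,0,0],np.uint8)
cv2.imwrite("pics/o1.png",np.hstack([o[200:600,450:850],o2[200:600,180:580]]))
E
python3 a.py
```

```text
from h import *
OP=cv2.MORPH_OPEN; KS=9
def blobs(im,c,guess,zc,lo,hi,rad):
    """centres (px) of colour blobs near the guessed world points"""
    hsv=cv2.cvtColor(cv2.resize(im,None,fx=4,fy=4,interpolation=cv2.INTER_CUBIC),cv2.COLOR_BGR2HSV)
[510.1 372.4   5.9] 0.08 [[0.97, 1.05], [0.98, 0.98]] [[510.2, 372.4], [510.0, 372.4]]
[515.9 292.3   5.8] 0.0 [[0.98, 1.02], [0.98, 1.01]] [[516.0, 292.2], [516.0, 292.3]]
[443.9 238.9   4.8] 0.1 [[0.97, 0.99], [0.97, 1.01]] [[444.3, 238.9], [444.5, 239.3]]
[ 514.8 -229.1  211.    -3.6] 0.146
  single views [[514.8, -228.3, 215.1, -4.4], [514.3, -229.5, 210.6, -7.4]]
[ 509.1 -316.4  155.3   -2.8] 0.144
  single views [[508.9, -316.0, 157.5, -3.7], [506.9, -318.7, 152.5, -9.8]]
[ 527.3 -393.6   42.1   -3.2] 0.137
  single views [[525.8, -393.7, 39.9, -9.3], [526.5, -395.6, 40.6, -7.2]]
```

View pics/o1.png

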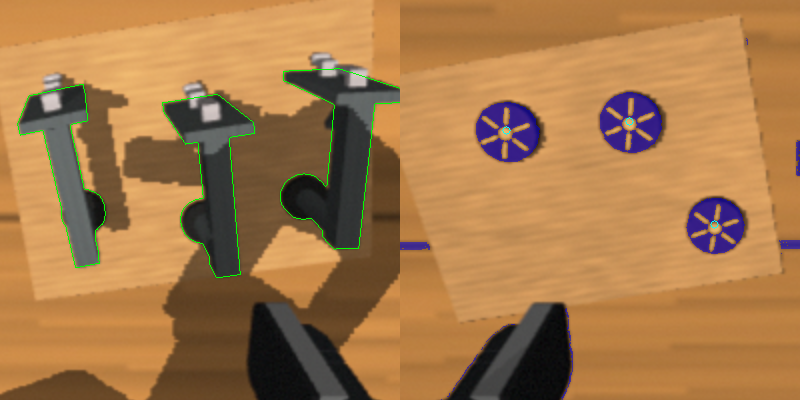

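Overlays agree: disc centroids triangulate to z of about 6 mm (mid-height, as they should), pockets to 28.7 mm, and bracket outlines match. Now I'll check the wrist camera's bias with half-turned views of the discs and the jig.

```bash
python3 - <<'E'
import seg
from seg import *
D=np.load("est.npz")["d"];P=np.load("est.npz")["p"]
for t,p in dict(d3=(.46,.25),d4=(.46,.36),j3=(.43,.04),j4=(.43,-.08)).items():
    try: r.reach([*p,.25],down(np.pi if t[0]=="d" else -np.pi*.999))
    except r.IKError: r.reach([*p,.25],down(np.pi*.999))
    r.wait(.2); snap(t)
def go(G,tags,z,lo,hi,rad):
    cs=[load(t) for t in tags]
    bl=[blobs(im,c,G,z,lo,hi,rad) for c,im in cs]
    for i in range(len(G)):
        try:
            x,e=tri([c for c,_ in cs],[b[i][0] for b in bl])
            print(np.round(x*1e3,1),"diff",np.round((x-G[i])*1e3,1),"err",round(e*1e3,2),[np.round(b[i][1],2).tolist() for b in bl])
        except Exception as ex: print(i,ex)
seg.OP=3;seg.KS=25; go(D,("d3","d4"),.006,(8,160,20),(15,255,150),.02)
seg.OP=2;seg.KS=9; go(P,("j3","j4"),.0295,(9,168,30),(14,255,255),.0215)
print(r.read_clock(),np.round(r.read_joints(),2))
E
```

```text
[509.5 372.5   5.4] diff [-0.6  0.1 -0.5] err 0.0 [[0.97, 1.02], [0.97, 0.98]]
[515.3 292.1   6.1] diff [-0.6 -0.1  0.3] err 0.07 [[0.97, 0.99], [0.96, 1.0]]
[443.4 238.9   5.2] diff [-0.5  0.   0.5] err 0.13 [[0.99, 1.0], [0.99, 1.03]]
[ 484.1 -119.3   28.9] diff [-0.7 -0.   0.7] err 0.03 [[0.84, 1.0], [0.89, 0.96]]
[479.5 -71.5  28.6] diff [-1.  -0.1 -0.2] err 0.01 [[0.87, 0.98], [0.89, 0.96]]
[474.9 -23.8  28.4] diff [-0.8 -0.2 -0.4] err 0.01 [[0.89, 0.97], [0.89, 0.97]]
[469.9  24.   28.9] diff [-1.  -0.2  0.2] err 0.05 [[0.9, 0.96], [0.87, 0.99]]
[465.3  71.7  28.7] diff [-0.9 -0.2 -0. ] err 0.03 [[0.9, 0.96], [0.85, 1.01]]
12.1583 [-0.44  0.25  1.86  0.    1.04 -2.01]
```

```bash
cat >> seg.py <<'E'
_e=np.load("est.npz")
D0=_e["d"]-np.array([.0003,0,0]); P0=_e["p"]-np.array([.00044,.0001,0])
_v=P0[4]-P0[0]; YAW=float(np.arctan2(-_v[0],_v[1])); RJ=np.array([[np.cos(YAW),-np.sin(YAW)],[np.sin(YAW),np.cos(YAW)]])
ORG=P0[:,:2].mean(0)-RJ@[-.05,0]
J=lambda x,y: ORG+RJ@[x,y]
F=lambda: np.array(r.read_wrist_force())
E
python3 - <<'E'
import seg
from seg import *
print("org",ORG,"yaw",YAW,[np.round((J(-.05,(i-2)*.048)-P0[i][:2])*1e3,1).tolist() for i in range(5)])
R=down(YAW+np.pi/2); d=D0[2]
for p in list(D0)+list(P0): print([r.ik([p[0],p[1],z],R) is not None for z in(.0,.12)],end="")
r.reach([d[0],d[1],.15],R); r.gripper_to(.055); r.wait(.2)
c,im=snap("p0"); seg.OP=3;seg.KS=25
b=blobs(im,c,[d],.006,(8,160,20),(15,255,150),.02)[0]; x=onz(c,b[0],.006)[0]; print(b,x,d)
r.move_linear([x[0],x[1],.02],max_speed=.2); r.wait(.3); f0=F(); print("f0",f0)
for z in np.arange(.012,-.0045,-.001):
    r.move_linear([x[0],x[1],z],max_speed=.02); r.wait(.1); f=F()-f0
    if f[2]>2: break
print("stop",z,f,r.read_tcp_pos()); np.save("pz.npy",[z])
print(r.read_clock())
E
```

```text
org [ 0.52493361 -0.01889102] yaw 0.0967730013972149 [[0.1, 0.1], [-0.2, -0.0], [-0.0, -0.0], [0.0, 0.0], [0.1, -0.0]]
[True, True][True, True][True, True][True, True][True, True][True, True][True, True][True, True](array([262.77606201, 179.06030273]), (np.float64(0.9918643232651503), np.float64(1.013567394847087))) [0.44368749 0.23936886 0.006     ] [0.44361117 0.23892356 0.00479214]
f0 [-0.69685706  0.24179332 -0.31147625]
stop -0.004000000000000014 [1.38473997 0.72126804 2.21946828] [ 0.44380405  0.23938373 -0.00391396]
22.0583
```

```bash
cat > disc.py <<'E'
import seg
from seg import *
R=down(YAW+np.pi/2)
def look(d,tag):
    seg.OP=3;seg.KS=25; c,im=snap(tag)
    b=blobs(im,c,[d],.006,(8,160,20),(15,255,150),.02)[0]; print("look",np.round(b[1],2))
    return onz(c,b[0],.006)[0]
def pick(x):
    r.move_linear([x[0],x[1],.004],max_speed=.12); r.gripper_to(.03); r.wait(.2)
    o,g=r.read_opening(),r.read_grip_force(); print("grip",round(o,4),round(g,1)); assert .036<o<.044
    r.move_linear([x[0],x[1],.12],max_speed=.2)
def place(p):
    r.reach([p[0],p[1],.1],R); r.move_linear([p[0],p[1],.036],max_speed=.15); r.wait(.3); f0=F(); off=[(0,0)]+[(a*np.cos(t),a*np.sin(t)) for a in(.001,.002) for t in np.arange(8)*np.pi/4]
    for ox,oy in off:
        for z in(.0345,.0335,.0325,.0315,.0305):
            r.move_linear([p[0]+ox,p[1]+oy,z],max_speed=.02); f=F()-f0
            if f[2]>6: break
        print("off",round(ox*1e3,1),round(oy*1e3,1),"z",z,"f",np.round(f,1))
        if f[2]<6 or z<.032: break
        r.move_linear([p[0]+ox,p[1]+oy,.035],max_speed=.05)
    r.gripper_to(.055); r.wait(.2); r.move_linear([p[0]+ox,p[1]+oy,.12],max_speed=.2); print("t",round(r.read_clock(),1))
E
python3 - <<'E'
from disc import *
p=r.read_tcp_pos(); r.move_linear([p[0],p[1],.004],max_speed=.05)
pick(p); place(P0[2])
r.wait(.2); c,im=snap("pl0"); cv2.imwrite("pics/pl0.png",im); cv2.imwrite("pics/top1.png",r.grab_frame("top"))
E
```

```text
grip 0.0364 59.3
off 0.0 0.0 z 0.0305 f [-1.6  0.4  9.9]
t 28.1
```

View pics/pl0.png

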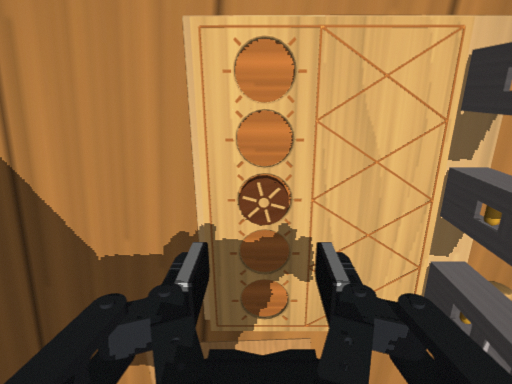

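The picture shows the disc seated concentrically in pocket 2 at (264,201). Next are the other two, each with a fresh look first.

```bash
sed -i 's/print("look",np.round(b\[1\],2))/print("look",np.round(b[1],2)); assert b[0] is not None and .9<b[1][0] and b[1][1]<1.1/' disc.py; python3 - <<'E'
from disc import *
for d,p,t in((D0[1],P0[3],"l1"),(D0[0],P0[4],"l2")):
    r.reach([d[0],d[1],.15],R); r.wait(.2); x=look(d,t); print(np.round((x-d)*1e3,1)); pick(x); place(p)
q=J(-.05,.02); r.reach([*q,.2],R); r.wait(.2); c,im=snap("pl1"); cv2.imwrite("pics/pl1.png",im)
E
```

```text
look [1.   1.01]
[-0.   0.4  0.2]
grip 0.036 59.3Traceback (most recent call last):
  File "<stdin>", line 3, in <module>
  File "disc.py", line 10, in pick
    o,g=r.read_opening(),r.read_grip_force(); print("grip",round(o,4),round(g,1)); assert .036<o<.044
                                                                                          ^^^^^^^^^^^
AssertionError
```

```bash
ls pics | tail -3
```

```text
scene0.png
top0.png
top1.png
```

The opening was 0.03598 m, so my assertion was too tight. The disc is held, so I'll continue.

```bash
sed -i 's/assert .036<o/assert .034<o/' disc.py; python3 - <<'E'
from disc import *
x=r.read_tcp_pos(); r.move_linear([x[0],x[1],.12],max_speed=.2); print(r.read_opening()); place(P0[3])
d=D0[0]; r.reach([d[0],d[1],.15],R); r.wait(.2); x=look(d,"l2"); print(np.round((x-d)*1e3,1)); pick(x); place(P0[4])
q=J(-.05,.02); r.reach([*q,.2],R); r.wait(.2); c,im=snap("pl1"); cv2.imwrite("pics/pl1.png",im)
E
```

```text
0.0356537796173472
off 0.0 0.0 z 0.0315 f [-2.4 -0.8 10.8]
t 36.6
look [1. 1.]
[-0.2  0.5  0.1]
grip 0.0357 59.3
off 0.0 0.0 z 0.0315 f [-1.5 -0.7 10.6]
t 45.0
```

View pics/pl1.png

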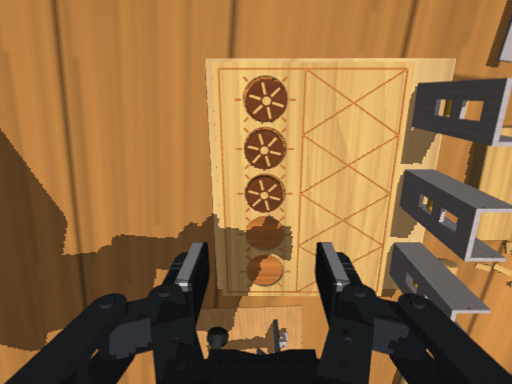

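All three discs look seated in pockets 2, 3 and 4 at (265,193), (265,149) and (266,100). I'll press each with closed fingers to check its height, and overlay the post and slot model on the earlier jig views.

```bash
python3 - <<'E'
from disc import *
r.gripper_to(0)
for i in(4,3,2):
    p=P0[i]; r.reach([p[0],p[1],.06],R); r.move_linear([p[0],p[1],.0405],max_speed=.1); r.wait(.2); f0=F()
    for z in np.arange(.0395,.033,-.0005):
        r.move_linear([p[0],p[1],z],max_speed=.02); f=F()-f0
        if f[2]>8: break
    print(i,"contact z",round(z,4),np.round(r.read_tcp_pos()[2],4),np.round(f,1)); r.move_linear([p[0],p[1],.07],max_speed=.15)
print(r.read_clock())
o=[]
for t,y0,x0 in(("j1",60,0),("j4",None,None),("pl1",60,250),("j2",60,130)):
    c,im=load(t)
    S=3; o2=cv2.resize(im,None,fx=S,fy=S,interpolation=cv2.INTER_CUBIC)
    for y in(-.09,0,.09):
        rects=[[(*J(.105,y+s*.022),z) for s,z in((-1,.132),(1,.132),(1,.04),(-1,.04))]]+[[(*J(.105,y+s*.007),.032+z) for s,z in((-1,a),(1,a),(1,b),(-1,b))] for a,b in((.0205,.0445),(.0585,.0825))]
        for q in rects: cv2.polylines(o2,[np.round(proj(c,q)*S+1).astype(int)],True,(0,255,0),1)
    u=proj(c,[(*J(.105,.0),.1)])[0]*S; u=np.clip(u,[200,150],[512*S-200,384*S-150]).astype(int); o.append(o2[u[1]-150:u[1]+150,u[0]-200:u[0]+200])
cv2.imwrite("pics/posts.png",np.vstack([np.hstack(o[:2]),np.hstack(o[2:])]))
E
```

```text
4 contact z 0.036 0.037 [-1.1 -1.1 12. ]
3 contact z 0.036 0.037 [-1.9 -0.6 11. ]
2 contact z 0.0365 0.0371 [-0.9  0.4  8.4]
56.1
```

View pics/posts.png

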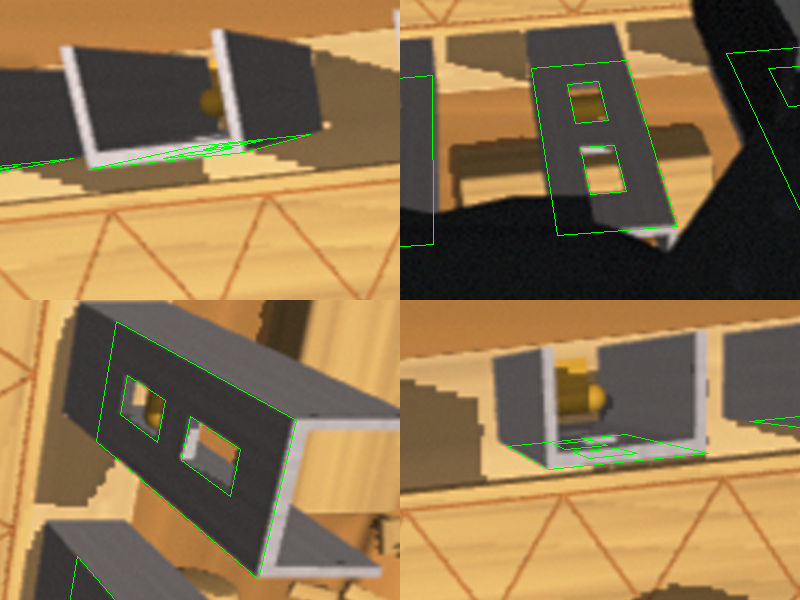

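The discs are home (tops at 37.0 mm) and the post model matches the images. Now the first bracket.

```bash
cat > brk.py <<'E'
from fit import *
B=np.load("est.npz")["b"]
def refit(q,tags=("b1","b2")):
    V=[load(t) for t in tags]; 
    import fit as f
    q0=np.array(q); M=[]
    for c,im in V:
        near=cv2.dilate(sil(c,[*q0[:3],.001]),np.ones((25,25)))>0
        M.append((c,(cv2.resize(steel(im)*255,None,fx=2,fy=2)>127)&near))
    def cost(p):
        n=d=0
        for c,m in M: s=sil(c,[*p,.001])>0; n+=np.sum(s&m); d+=np.sum(s|m)
        return 1-n/d
    o=minimize(cost,q0[:3],method="Nelder-Mead",options=dict(initial_simplex=q0[:3]+np.vstack([np.zeros(3),np.diag([.005,.005,.1])]),xatol=1e-5,fatol=1e-5))
    return o.x-np.array([.0004,0,0]),o.fun
ux=RJ@[1,0]
def grab(q):
    g=q[:2]+np.array([np.cos(q[2]),np.sin(q[2])])*-.042; Rg=down(q[2])
    r.reach([*g,.15],Rg); r.gripper_to(.045); r.move_linear([*g,.045],max_speed=.15); r.gripper_to(0); r.wait(.3)
    o,f=r.read_opening(),r.read_grip_force(); print("grip",round(o,4),round(f,1),"tcp",np.round(r.read_tcp_pos(),4)); assert .011<o<.017
    r.move_linear([*g,.2],max_speed=.2)
def at(dx,y,z): return [*J(.105-.042+dx,y),z]
def approach(y):
    Rp=down(YAW); r.reach(at(-.04,y,.2),Rp); r.move_linear(at(-.04,y,.0895),max_speed=.15); r.move_linear(at(-.016,y,.0895),max_speed=.08)
    r.wait(.3); f0=F()
    for dx in np.arange(-.015,.0041,.0005):
        r.move_linear(at(dx,y,.0895),max_speed=.03); f=F()-f0; fx=f[:2]@ux
        if fx<-5: break
    print("contact dx mm",round(dx*1e3,1),"f",np.round(f,1)); return dx,f0
def press(y,dx,f0):
    for z in np.arange(.0885,.0725,-.001):
        r.move_linear(at(dx,y,z),max_speed=.03); f=F()-f0; print(round(z*1e3,1),round(r.read_tcp_pos()[2]*1e3,1),np.round(f,1).tolist())
        if f[2]>25: break
E
python3 - <<'E'
from brk import *
Q=[]
for q in B: p,f=refit(q); Q.append(p); print(np.round(p*1e3,1),round(f,3))
e=dict(np.load("est.npz"));e["q"]=Q;np.savez("est.npz",**e)
for q in Q:
    g=q[:2]-.042*np.array([np.cos(q[2]),np.sin(q[2])]);print([r.ik([*g,z],down(q[2])) is not None for z in(.045,.2)],end="")
for y in(-.09,0,.09): print([r.ik(at(dx,y,z),down(YAW)) is not None for dx in(-.04,0) for z in(.07,.2)],end="")
grab(Q[0]); dx,f0=approach(-.09); np.save("st.npy",[dx,*f0]); print(r.read_clock())
E
```

```text
[ 515.6 -229.6  218. ] 0.165
[ 509.5 -316.2  154.8] 0.158
[ 528.1 -392.7   44.4] 0.158
[True, True][True, True][True, True][True, True, True, True][True, True, True, True][True, True, True, True]grip 0.0132 59.7 tcp [ 0.4752 -0.2392  0.0461]
contact dx mm 2.0 f [-5.1 -1.9  3.5]
71.1
```

Contact came at dx +2 mm, so the hooks are through. Pressing down now.

```bash
python3 - <<'E'
from brk import *
s=np.load("st.npy"); print(np.round(r.read_tcp_pos()-np.array(at(s[0],-.09,.0895)),4))
press(-.09,s[0]-.0007,s[1:]); print(r.read_clock())
E
```

```text
[-0.0012 -0.     -0.0001]
88.5 89.0 [-4.7, -1.2, 7.2]
87.5 88.2 [-5.2, -1.2, 6.9]
86.5 86.8 [-3.4, -1.8, 4.7]
85.5 85.4 [-4.0, -0.3, 3.1]
84.5 84.1 [-3.7, -1.0, 1.1]
83.5 83.0 [-4.8, -1.6, -0.1]
82.5 82.0 [-4.5, -2.0, -0.4]
81.5 81.0 [-4.4, -1.3, -1.3]
80.5 80.0 [-3.9, -1.5, -2.0]
79.5 79.2 [-5.3, -1.6, -1.3]
78.5 78.6 [-4.7, -0.5, 1.5]
77.5 78.1 [-5.7, -0.8, 4.2]
76.5 78.1 [-7.9, -0.2, 10.4]
75.5 78.1 [-10.0, 0.3, 15.4]
74.5 78.0 [-11.8, 0.5, 20.6]
73.5 78.0 [-12.6, 0.7, 26.9]
75.1
```

```bash
cat >> brk.py <<'E'
def letgo(y,dx):
    p=r.read_tcp_pos(); r.move_linear([p[0],p[1],p[2]],max_speed=.03); r.gripper_to(.04); r.wait(.2); r.move_linear([p[0],p[1],.13],max_speed=.15)
def pushtop(y,x=-.042,lim=30):
    r.gripper_to(0); p=J(.105+x,y); r.move_linear([*p,.13],max_speed=.15); r.move_linear([*p,.121],max_speed=.1); r.wait(.3); f0=F(); tr=[]
    for z in np.arange(.120,.099,-.001):
        r.move_linear([*p,z],max_speed=.03); f=(F()-f0)[2]; tr.append((round(r.read_tcp_pos()[2]*1e3,1),round(f,1)))
        if f>lim: break
    print("top push",[t for t in tr if abs(t[1])>1.5]); r.move_linear([*p,.14],max_speed=.15)
E
python3 - <<'E'
from brk import *
letgo(-.09,0); pushtop(-.09); pushtop(-.09,-.015)
r.reach([*J(0.0,-.06),.2],down(YAW+np.pi/2)); r.wait(.2); c,im=snap("h0")
r.reach([*J(-.03,-.0),.25],down(YAW)); r.wait(.2); c,im2=snap("h0b")
cv2.imwrite("pics/h0.png",np.hstack([im[:300,112:],im2[:300,112:]])); print(r.read_clock())
E
```

```text
top push [(np.float64(105.9), np.float64(5.0)), (np.float64(105.9), np.float64(10.5)), (np.float64(105.8), np.float64(16.0)), (np.float64(105.8), np.float64(21.7)), (np.float64(105.8), np.float64(26.5)), (np.float64(105.7), np.float64(30.6))]
top push [(np.float64(113.4), np.float64(2.0)), (np.float64(112.7), np.float64(5.1)), (np.float64(112.5), np.float64(8.2)), (np.float64(112.4), np.float64(12.3)), (np.float64(112.2), np.float64(16.8)), (np.float64(112.1), np.float64(21.2)), (np.float64(111.9), np.float64(25.5)), (np.float64(111.8), np.float64(29.4)), (np.float64(111.6), np.float64(33.4))]
92.2833
```

View pics/h0.png

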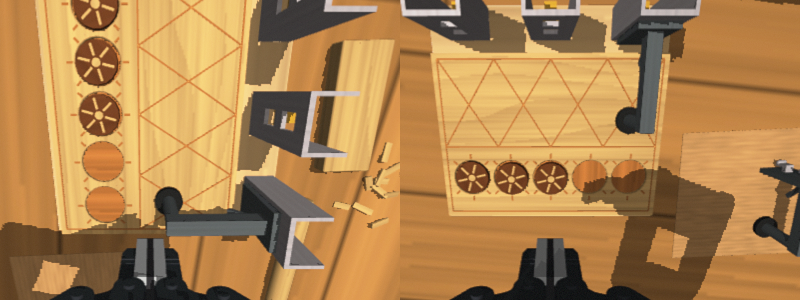

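The bracket hangs on post 0 with its bar top at 105.8 mm (home is 106) and its foot on the panel. I'll check for tilt with presses at two other spots and a model overlay.

```bash
python3 - <<'E'
from brk import *
r.reach([*J(.105-.07,-.09),.14],down(YAW)); pushtop(-.09,-.07,12); pushtop(-.09,-.028,12)
o=[]
for t in("h0","h0b"):
    c,im=load(t); S=4; o2=cv2.resize(im,None,fx=S,fy=S,interpolation=cv2.INTER_CUBIC); q=[*J(.105,-.09),YAW,.032]
    R3=np.eye(3);R3[:2,:2]=RJ
    for P in PARTS: cv2.polylines(o2,[cv2.convexHull(np.round(proj(c,P@R3.T+np.array([q[0],q[1],q[3]]))*S+1.5).astype(np.int32))],True,(0,255,0),1)
    u=proj(c,[(*J(.075,-.09),.09)])[0]*S; u=np.clip(u,[200,220],[512*S-200,384*S-220]).astype(int); o.append(o2[u[1]-220:u[1]+220,u[0]-200:u[0]+200])
cv2.imwrite("pics/h0o.png",np.hstack(o)); print(r.read_clock())
E
```

```text
top push [(np.float64(106.0), np.float64(5.5)), (np.float64(105.9), np.float64(11.6)), (np.float64(105.9), np.float64(18.5))]
top push [(np.float64(105.4), np.float64(2.4)), (np.float64(105.3), np.float64(9.0)), (np.float64(105.3), np.float64(13.1))]
104.9833
```

View pics/h0o.png

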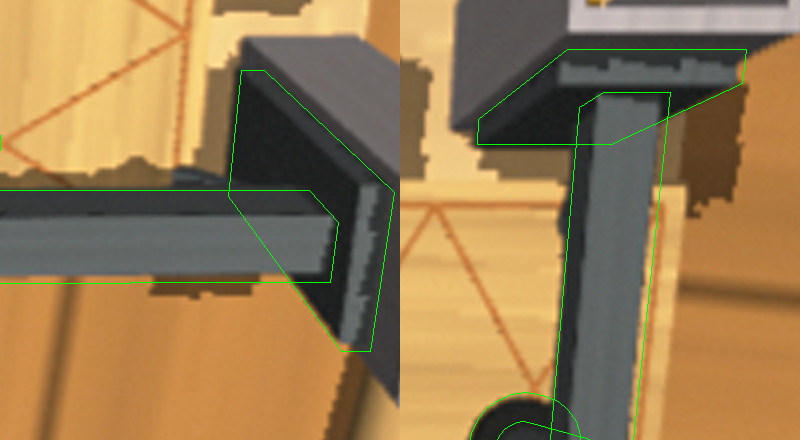

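Bracket 0 is home: its bar top reads 105.4 to 106 mm along its length, and the overlay is within a millimetre. Now bracket 1 onto the middle post.

```bash
cat > one.py <<'E'
import sys
from brk import *
i,y=int(sys.argv[1]),float(sys.argv[2]); Q=np.load("est.npz")["q"]
p=r.read_tcp_pos(); r.move_linear([p[0],p[1],.2],max_speed=.25)
grab(Q[i]); dx,f0=approach(y)
if dx<-.004: print("EARLY CONTACT"); sys.exit()
press(y,dx-.0007,f0); letgo(y,dx); 
r.gripper_to(0); q=J(.105-.042,y); r.move_linear([*q,.113],max_speed=.1); r.wait(.2); f1=F()[2]; tr=[]
for z in np.arange(.110,.099,-.001):
    r.move_linear([*q,z],max_speed=.04); f=F()[2]-f1; tr.append((round(float(r.read_tcp_pos()[2])*1e3,1),round(float(f),1)))
    if f>25: break
print("top",tr); r.move_linear([*q,.2],max_speed=.25); print(r.read_clock())
E
python3 one.py 1 0
```

```text
grip 0.013 59.7 tcp [ 0.4687 -0.3234  0.0462]
contact dx mm 2.0 f [-5.6 -2.7  5.3]
88.5 89.0 [-5.4, -2.6, 7.2]
87.5 87.9 [-5.3, -3.3, 7.1]
86.5 86.6 [-3.9, -2.0, 4.8]
85.5 85.3 [-4.1, -1.4, 2.2]
84.5 84.0 [-4.8, -2.0, 1.3]
83.5 82.9 [-3.7, -1.7, 0.9]
82.5 81.8 [-4.9, -1.1, 0.7]
81.5 80.8 [-4.2, -1.8, -0.9]
80.5 79.8 [-4.0, -1.5, -1.1]
79.5 79.1 [-4.4, -1.0, 1.0]
78.5 78.4 [-6.4, -1.8, 1.7]
77.5 78.2 [-6.9, -1.3, 6.7]
76.5 78.1 [-8.0, -1.7, 12.1]
75.5 78.1 [-10.2, -2.3, 19.1]
74.5 78.1 [-11.4, -0.9, 24.3]
73.5 78.0 [-14.1, 0.1, 29.2]
top [(110.0, 1.4), (109.0, 0.5), (107.9, 1.0), (106.9, 0.6), (106.0, 1.5), (105.9, 6.7), (105.9, 11.7), (105.8, 16.8), (105.8, 23.3), (105.8, 27.8)]
130.375
```

Same signature as the first. Third bracket next.

```bash
python3 one.py 2 .09 && python3 - <<'E'
from h import *
from seg import J,YAW
r.reach([*J(-.04,.0),.27],down(YAW)); r.wait(.2); c,im=snap("e1")
t=r.grab_frame("top"); s=r.grab_frame("scene")
cv2.imwrite("pics/end.png",np.vstack([np.hstack([cv2.resize(im,(400,300)),cv2.resize(s[100:260,120:333],(400,300))]),np.hstack([cv2.resize(t[100:270,180:407],(400,300)),cv2.resize(t,(400,300))])])); print(r.read_clock())
E
```

```text
grip 0.0129 60.1 tcp [ 0.4868 -0.3955  0.0463]
contact dx mm 2.0 f [-7.2 -1.2  5.4]
88.5 88.8 [-6.7, -1.1, 5.6]
87.5 87.8 [-5.8, -1.5, 6.4]
86.5 86.6 [-4.4, -0.1, 4.4]
85.5 85.2 [-4.5, -0.7, 3.0]
84.5 84.0 [-4.0, -0.5, 0.6]
83.5 82.9 [-4.6, 0.7, 0.9]
82.5 81.8 [-5.7, -0.2, -1.1]
81.5 80.8 [-4.4, -1.3, -0.5]
80.5 79.8 [-4.4, 0.2, 0.3]
79.5 79.1 [-5.3, -0.8, 1.7]
78.5 78.3 [-5.2, -0.0, 2.5]
77.5 78.3 [-7.3, -0.5, 8.5]
76.5 78.3 [-8.8, -0.4, 13.6]
75.5 78.2 [-10.6, -0.6, 19.1]
74.5 78.2 [-12.6, -0.1, 26.0]
top [(110.0, -0.4), (109.0, 0.2), (107.9, -0.3), (106.9, 0.3), (106.0, -0.6), (105.9, 5.4), (105.9, 10.9), (105.9, 16.9), (105.8, 22.9), (105.8, 28.2)]
156.2833
157.2917
```

View pics/end.png

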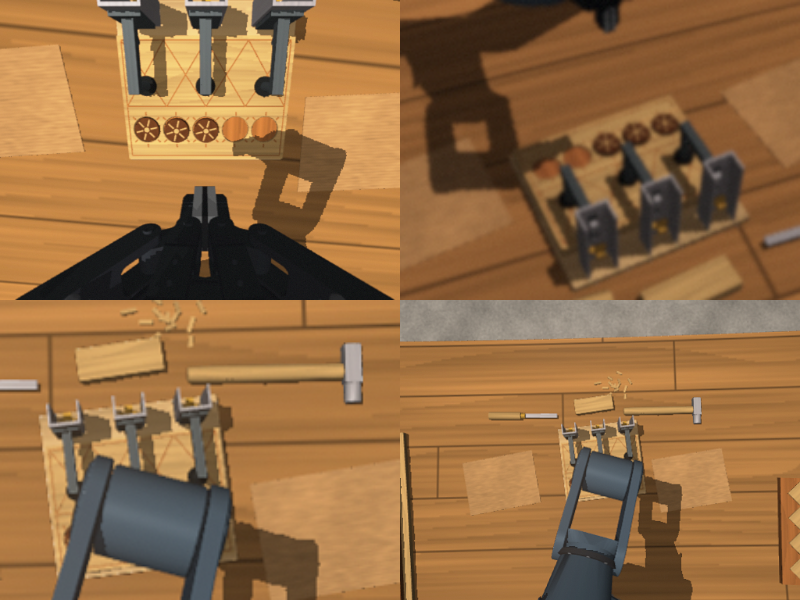

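The final view shows three brackets hung with feet on the panel, and three discs home at (147,129), (177,129) and (206,129) in the first tile. The sheets are empty and the bystanders undisturbed, so I'm handing in.

```bash
python3 -c "
from cell import r
print(r.close_job())"
```

```text
the job is handed in; nothing more can be done
None
```

The job is handed in at about 157 s: all three discs are home in pockets 2, 3 and 4, and all three brackets are pushed down to their stops with feet on the panel; I had no catch readings, so the snap is inferred from the force drop during each push and the final heights.

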